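Gauge the pad gap of a brake caliper

TASK

Turn the test box's selector to the green dot, which opens the brake pads to their working gap. Then take the taper gauge out of its rack and slide its blade straight down between the two pads until it drags snugly on both - gently, without jamming it or forcing the pads apart. Finish still holding the gauge at that depth, with the selector on green, and leave the jar, bearing and screwdriver alone.

Things in the scene. Friction and masses are not known exactly. Their poses are not given: they have to be found in the camera images.
- selector (a joint): knob angle, rad, growing clockwise seen from above. Three detents: -0.6 (red dot), 0 (yellow), +0.6 (green); stops at -0.7 and 0.7. Needs about 0.15 N m; within 0.2 rad of a dot it springs onto it when let go. Starts anywhere from red to just past yellow. It drives one pad, 0.5 mm per 0.1 rad: gap 2 mm on red, 5 on yellow, 8 on green
- selector_grip (a point): point on the knob's axis, 93 mm above the bench, 8 mm below the top of its blue bar grip: 48 mm long in this frame's x, 14 thick in y, 34 high. z up; the frame turns with the knob. A white stripe on the bar's -x end points at the selected dot; the dots lie 47 mm from the axis. The knob sits on a grey test box 120 x 120 x 55 mm
- brake: green-footed service stand (130 x 170 x 14 mm foot, fixed) carrying the blue brake caliper; overall 118 mm high. Origin: centre of its underside; z up; the pads face each other along its y; blade enters from above
- pad_gap (a point): on the caliper, midway in the 8 mm green gap between the dark pads, level with their tops, 118 mm above the bench; axes as brake (y across the gap). Pads: 60 mm long in x, 59 high, 4 mm 45 degree lead-in chamfers at the mouth, clear space below. Each pad is spring-backed, giving way outward at 4 N per mm up to 5 mm, so an off-centre blade is pushed sideways
- gauge: taper gauge upright in its rack, 120 g. Origin: mid tip; z up. Steel blade 60 mm long, 18 wide in x, thickness in y 2 mm at the tip to 14 at the handle. Red handle 34 x 16 x 50 mm, 60 to 110 mm above the tip: grip across y. On green it meets both pads 34 mm below their tops; snug (4-8 N drag) about 43-51 mm: pad tops then near the yellow band, 43-53 mm from the tip
- gauge_rack: orange block 68 x 60 mm, 75 mm high, on a 90 x 80 mm dark foot, fixed. Origin: centre of its underside, z up. Its slot (24 mm in x, 17 mm in y) holds the gauge: the handle's shoulders rest on the block's top, the tip is 15 mm above the bench. Lift the gauge straight up 60 mm to clear it
- jar: bystander: jar with green cap, 60 mm across, 75 mm high, origin under its centre
- bearing: bystander: steel ring 62 mm across, 20 mm high, origin under its centre
- screwdriver: bystander: screwdriver 180 mm long lying along its x, beyond the brake, yellow handle
- pad_fixed: the dark brake pad on the +y side of the gap, 60 x 12 x 59 mm, spring-backed; origin at the middle of the lower edge of its friction face
- pad_driven: the dark brake pad on the -y side of the gap, same size, spring-backed, moved by the selector; origin at the middle of the lower edge of its friction face
Things that resemble listed ones, but are neither listed nor needed, are in the scene too. What is shaped like the gauge but blue or turquoise is not meant.

How it is judged (in metres and radians):
On the way, in this order (a step that is already met when the one before it is completed fails the run):
1. the selector is on the green dot (value of joint selector between 0.5 and 0.7 rad), for 0.2 s.
2. the gauge is in the gripper, lifted clear of its rack (all of step 1 and contact force between the fingers and gauge above 2 N and height (world z) of gauge above 0.085 m), for 0.1 s.
At the end, for the whole second after the job is handed in: the selector is within 0.1 rad of green; the gripper holds the gauge (over 4 N); the upright blade (within 0.12 rad) presses each pad with 0.5 to 12 N, its tip 38 to 56 mm below the pads' tops, and is still (all of step 1 and contact force between the fingers and gauge above 4 N and contact force between gauge and pad_fixed between 0.5 and 12 N and contact force between gauge and pad_driven between 0.5 and 12 N and z of gauge in the frame of pad_gap between -0.056 and -0.038 m and angle between gauge's own z axis and vertical below 0.12 rad and linear speed of gauge below 0.01 m/s); the arm keeps its last pose, push and grip.
It fails at once if the blade is jammed: over 20 N on a pad (contact force between gauge and pad_fixed above 20 N or contact force between gauge and pad_driven above 20 N).
It fails at once if a bystander is moved by over 30 mm (distance of any of jar, bearing, screwdriver from where it was at the start of the episode above 0.03 m).
It also fails if it takes over 58 s, if anything falls off the work surface, if the arm or the gripper's body presses on something with over 40 N, if the wrist force passes 120 N, or if a joint passes its speed limit or range.

ROBOT

A 7-joint arm with a two-finger parallel gripper is mounted at the origin on the work surface. World frame = base frame: x ahead of the robot, y to its left, z up, the work surface at z = 0. Lengths are in mm, angles in rad, forces in N, time in s.
With the tool pointing down it reaches from about 425 to 825 mm from the base axis. Payload 3.6 kg.
Tool frame: the origin (TCP) lies on the centre line of the jaws, within the pads' length; the fingertips stand 11 mm ahead of it and the grasp point (between the pads) lies 8 mm behind it; z points along the fingers, y is the direction in which the jaws open and shut (so a half turn about z gives the same grasp; the last joint's range is limited). The gripper opens to 93 mm and grips with 3 to 60 N. Pads are 15 mm wide; open, the fingers measure 128 mm over their backs; the gripper's body (75 mm by 188 mm) begins 65 mm behind the grasp point.
Start: joints at [1.085, 0.615, -0.013, 1.423, 0.008, 1.103, -0.04], TCP at [288.456, -582.457, 229.64] pointing down, gripper open.
Joint ranges: [-3.12, 3.12], [-0.3, 2.06], [-1.34, 1.32], [0.26, 2.42], [-1.36, 4.5], [0.01, 1.98], [-2.84, 2.84]. Speed limits (rad/s): [2.79, 2.79, 3.14, 3.14, 3.14, 3.14, 3.14].

INTERFACE

Orientations are given as a 3x3 rotation matrix whose columns are the frame's x, y, z axes.
In Python, from bench import env gives the robot as it stands. Calls block until the motion is done:
- env.move_to(position, orientation): joint-space move of the TCP to a pose.
- env.servo_line(position, rot=None, v=150, until_force=None): straight line of the TCP; rot=None keeps the orientation; v is the mean speed in mm/s. With until_force (N) it stops when the force on the tool has changed by that much, and returns True; else False.
- env.move_j(angles): joint-space move.
- env.move_gripper(opening, strength=None): finger opening in mm; strength is the grip in N (None keeps the last); returns when the fingers have stopped.
- env.dwell(seconds).
- env.inverse_kinematics(position, orientation): joint angles nearest the present ones, or None.
- env.snapshot(name): name is "scene" or "side" or "wrist"; returns the picture (420x560x3 uint8, red, green, blue); there is no depth.
- env.get_calibration(name): a dict with "fovy" (degrees; the focal length in pixels is half the picture's height over the tangent of half this angle, whatever the lens; pixels are square), "cx", "cy" (the principal point, pixels), "k1" (the pictures are not rectified: a ray, as slopes to the right and down, at radius r is drawn at 1 + k1 r^2 times it, then the intrinsics apply), "extrinsics" (4x4, takes a point from camera to world coordinates). Camera axes: x right, y down, z forward; pixel columns grow to the right and rows downward; lengths in mm; the calibration is good to about 2 mm. A picture is of the moment at which its call begins: read the wrist's pose just before it. get_calibration takes no time and is no camera call; for the wrist camera it gives the pose at the moment of the call.
A pose or a line that the arm cannot do raises env.MotionError and nothing moves.
- env.job_done(): hands the job in, once; it reports no verdict.
Readings, each from a call of its own:
- env.current_time(): time.
- env.current_joints(): joint angles.
- env.current_qd(): joint speeds.
- env.current_effort(): joint torques, N m.
- env.current_ee_pos(): TCP position.
- env.current_tcp_rot(): TCP orientation.
- env.current_wrist_force(): force on the tool from outside, world axes, zero at the start.
- env.current_torque(): the same for the moment, N m.
- env.current_finger_gap(): finger opening in mm.
Only numpy, scipy, OpenCV 4.12 (cv2) and the standard library are available. Lean on these libraries where they do the work, as an engineer would, in place of code of your own. Each camera call takes 0.05 s, during which the arm holds its last target. There are 200 camera calls.

## Working session

There is one attempt and no reset: what is moved stays moved. The work goes in short steps, each a Python script; the robot and the scene stay as the last script left them, time stands still between calls to the robot, and variables do not carry over. Pictures are saved under pics/ and viewed, about 8 in all and at most 12, crops included, and the job is handed in when it is done.

```bash
ls; mkdir -p pics; cat > h.py <<'E'
import numpy as np, cv2
from bench import env
def cal(n):
    c=env.get_calibration(n); f=210/np.tan(np.radians(c["fovy"])/2)
    return f,c["cx"],c["cy"],c["k1"],np.array(c["extrinsics"])
def ray(C,u,v):
    f,cx,cy,k,E=C; d=np.array([(u-cx)/f,(v-cy)/f]); rd=np.linalg.norm(d); r=rd
    for _ in range(30): r=rd/(1+k*r*r)
    if rd>0: d=d*r/rd
    w=E[:3,:3]@np.array([d[0],d[1],1]); return E[:3,3],w
def onz(C,u,v,z):
    o,w=ray(C,u,v); return o+w*(z-o[2])/w[2]
def proj(C,p):
    f,cx,cy,k,E=C; q=E[:3,:3].T@(np.array(p,float)-E[:3,3]); s=q[:2]/q[2]; s=s*(1+k*(s@s)); return np.array([cx,cy])+f*s
def tri(obs):
    A=np.zeros((3,3));b=np.zeros(3)
    for C,u,v in obs:
        o,w=ray(C,u,v); w=w/np.linalg.norm(w); P=np.eye(3)-np.outer(w,w); A+=P;b+=P@o
    return np.linalg.solve(A,b)
def save(n,name,crop=None,s=1):
    im=env.snapshot(n)
    if crop: im=im[crop[1]:crop[3],crop[0]:crop[2]]
    im=cv2.resize(im,None,fx=s,fy=s,interpolation=cv2.INTER_CUBIC)
    cv2.imwrite("pics/"+name,im[:,:,::-1])
    return im
E
python3 - <<'E'
from h import *
for n in("scene","side"):
    np.save(n+"0.npy",save(n,n+"0.png",s=1.4)); print(n,cal(n))
print(env.current_time(),env.current_joints(),env.current_ee_pos())
E
```

```text
pics
scene (np.float64(520.6126957339573), 268.0230452486486, 215.39510536390995, -0.1274863307617072, array([[ 1.14487353e-02,  5.76023900e-01, -8.17352674e-01,
         1.51353716e+03],
       [ 9.99848160e-01, -1.73336435e-02,  1.78919584e-03,
        -9.33300153e+01],
       [-1.31370803e-02, -8.17249051e-01, -5.76134885e-01,
         7.85755232e+02],
       [ 0.00000000e+00,  0.00000000e+00,  0.00000000e+00,
         1.00000000e+00]]))
side (np.float64(506.1065233075727), 285.6243384656544, 212.8584125796164, 0.011658809659943621, array([[-9.75997878e-01, -1.22612666e-01,  1.79984102e-01,
         3.14072484e+02],
       [-2.17396258e-01,  5.97571783e-01, -7.71781596e-01,
         8.26384733e+02],
       [-1.29232216e-02, -7.92385070e-01, -6.09884326e-01,
         8.37100523e+02],
       [ 0.00000000e+00,  0.00000000e+00,  0.00000000e+00,
         1.00000000e+00]]))
0.1 [ 1.08451265  0.61579595 -0.01259107  1.42474002  0.00812014  1.10338628
 -0.0404439 ] [ 288.12955413 -581.88599909  228.61384043]
```

View pics/scene0.png

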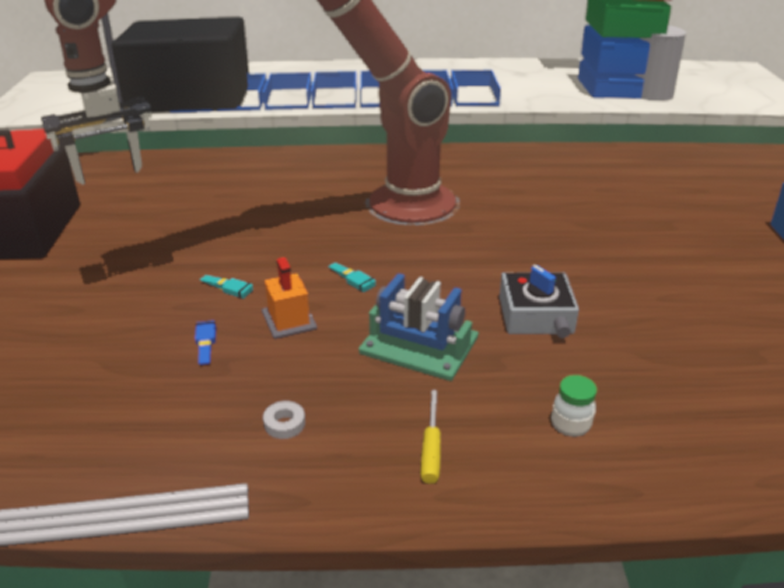

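View pics/side0.png

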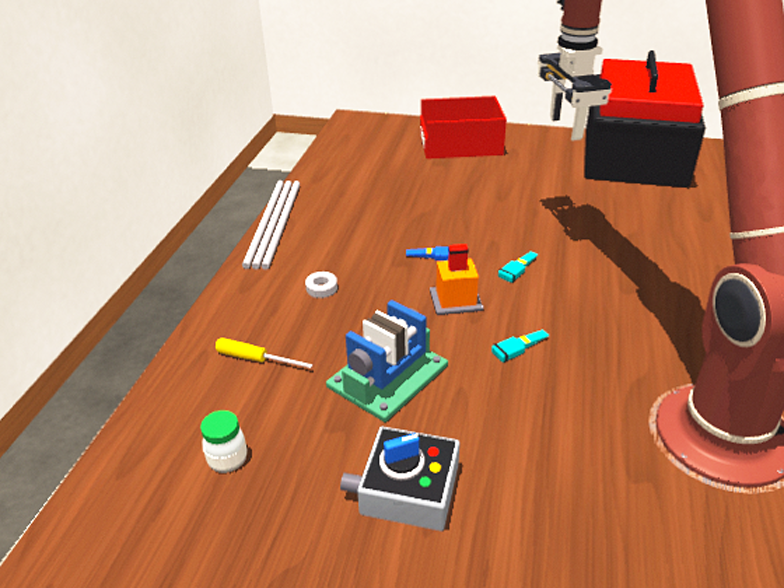

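The scene view shows the rack with the red gauge near (287,300), the brake near (420,320) and the selector near (540,290). The side view has them at (457,280), (387,350) and (410,470). Next I'll enlarge crops of these.

```bash
cat > crops.py <<'E'
from h import *
def sheet(n,cs,name):
    im=env.snapshot(n); out=[]
    for (x,y) in cs:
        c=im[y:y+100,x:x+88]; c=cv2.resize(c,None,fx=4.5,fy=4.5,interpolation=cv2.INTER_CUBIC)
        for k in range(0,88,20): cv2.putText(c,str(x+k),(int(k*4.5),10),0,.35,(255,255,0),1); c[:,int(k*4.5)]=c[:,int(k*4.5)]//2+100
        for k in range(0,100,20): cv2.putText(c,str(y+k),(0,int(k*4.5)+10),0,.35,(0,255,255),1); c[int(k*4.5)]=c[int(k*4.5)]//2+100
        out.append(c)
    cv2.imwrite("pics/"+name,np.hstack(out)[:,:,::-1])
E
python3 - <<'E'
from crops import *
sheet("scene",[(255,180),(345,170)],"s1.png")
sheet("side",[(230,205),(245,290)],"d1.png")
sheet("scene",[(170,175),(345,170)],"s2.png")
E
```

```text
(no output)
```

View pics/s1.png

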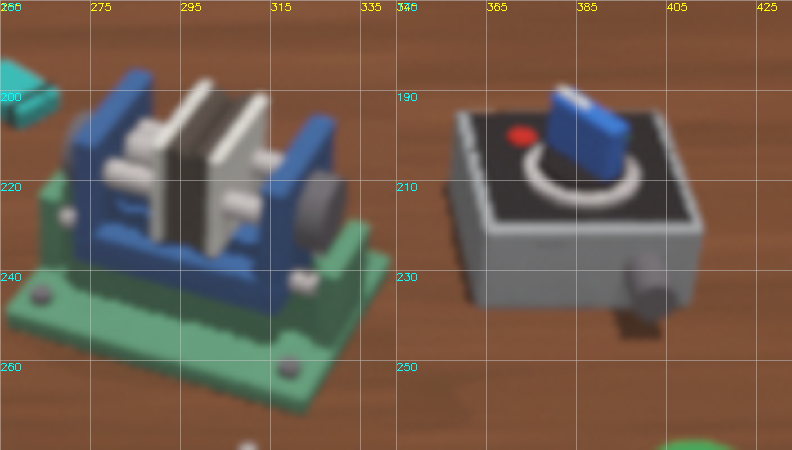

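View pics/d1.png

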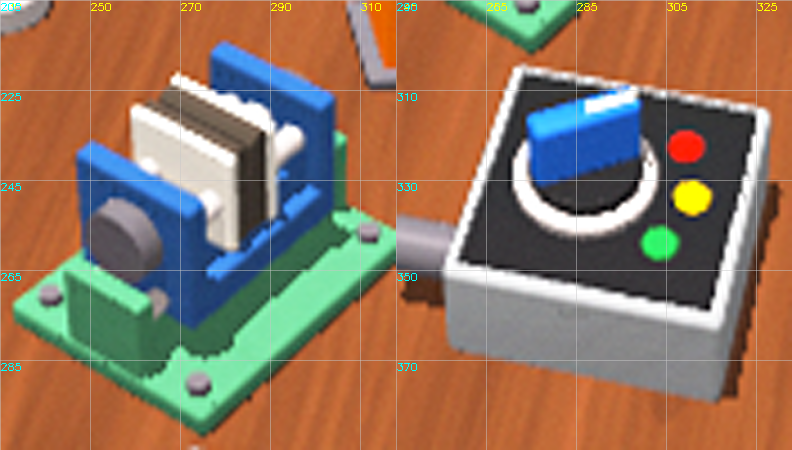

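```bash
python3 - <<'E'
from h import *
np.set_printoptions(precision=1,suppress=True)
S=cal("scene");D=cal("side")
d=lambda X,Y:(D,245+(X-396)/4.5,290+Y/4.5)
d2=lambda X,Y:(D,230+X/4.5,205+Y/4.5)
s=lambda X,Y:(S,345+(X-396)/4.5,170+Y/4.5)
s2=lambda X,Y:(S,255+X/4.5,180+Y/4.5)
print("box side",*[onz(*d(*p),55) for p in[(445,265),(522,68),(770,112),(718,325)]])
print("box scene",*[onz(*s(*p),55) for p in[(458,112),(660,112),(702,228),(490,228)]])
print("dots RYG",*[onz(*d(*p),55) for p in[(686,147),(692,198),(660,243)]], "red scene",onz(*s(522,136),55))
print("stripe",onz(*d(612,100),101),"bar top L",onz(*d(530,120),101),"R",onz(*d(637,98),101), "scene stripe",onz(*s(573,96),101),"far end",onz(*s(625,128),101))
print("foot side",*[onz(*d2(*p),14) for p in[(205,428),(14,305),(398,238)]])
print("foot scene",*[onz(*s2(*p),14) for p in[(5,308),(303,405),(390,258)]])
print("pad side tops (dark boundary)",*[onz(*d2(*p),118) for p in[(164,88),(258,142)]])
print("handle top",onz(S,284/1.4,263/1.4,125),onz(D,458/1.4,248/1.4,125),tri([(S,284/1.4,263/1.4),(D,458/1.4,248/1.4)]))
print("rot",env.current_tcp_rot()); print(env.get_calibration("wrist"))
E
```

```text
box side [508.5 256.8  55. ] [502.8 144.3  55. ] [388.6 146.8  55. ] [392.1 262.3  55. ]
box scene [392.  144.2  55. ] [395.3 261.1  55. ] [509.4 258.1  55. ] [505.9 143.8  55. ]
dots RYG [421.5 174.1  55. ] [414.  201.1  55. ] [422.9 227.2  55. ] red scene [417.9 176.6  55. ]
stripe [450.3 194.  101. ] bar top L [481.6 211.8 101. ] R [440.2 190.8 101. ] scene stripe [448.5 194.6 101. ] far end [480.7 216.3 101. ]
foot side [510.7  93.4  14. ] [626.6  31.2  14. ] [441.9 -58.9  14. ]
foot scene [ 553.3 -120.6   14. ] [634.6  28.3  14. ] [516.4  86.7  14. ]
pad side tops (dark boundary) [559.4 -32.5 118. ] [504.1  -1.1 118. ]
handle top [ 457. -246.  125.] [ 453.4 -240.8  125. ] [ 453.7 -246.1  122.2]
rot [[ 0.9  0.4 -0. ]
 [ 0.4 -0.9  0. ]
 [-0.  -0.  -1. ]]
{'fovy': 68.35880780975671, 'cx': 284.30547988457596, 'cy': 207.85253564376342, 'k1': -0.06454754538378411, 'extrinsics': array([[   0.4,   -0.9,   -0.3,  359.8],
       [  -0.9,   -0.4,   -0.1, -547.9],
       [  -0. ,    0.3,   -1. ,  383.6],
       [   0. ,    0. ,    0. ,    1. ]])}
```

```bash
cat >> h.py <<'E'
def R(yaw):
    c,s=np.cos(yaw),np.sin(yaw); return np.array([[c,s,0],[s,-c,0],[0,0,-1.]])
np.set_printoptions(precision=2,suppress=True)
E
python3 - <<'E'
from h import *
q=env.inverse_kinematics
for p in([461,201.3,85],[560,-16,180],[454,-245,150]):
  for y in(.53,0,-.6,.53+np.pi,-.6+np.pi): print(p,round(y,2),q(p,R(y)))
env.move_to([461,201.3,200],R(.53)); env.move_gripper(45)
print(env.current_time(),env.current_ee_pos(),env.current_joints(),env.current_wrist_force())
C=cal("wrist"); save("wrist","w1.png"); print(proj(C,[461,201.3,101]),proj(C,[461-24*np.cos(.53),201.3-24*np.sin(.53),101]),proj(C,[461+24*np.cos(.53),201.3+24*np.sin(.53),101]),proj(C,[422.2,227.5,55]))
E
```

```text
[461, 201.3, 85] 0.53 [-0.33  0.6  -0.18  1.99  0.19  0.56 -1.69]
[461, 201.3, 85] 0 [-0.44  0.6  -0.02  2.    0.02  0.55 -2.04]
[461, 201.3, 85] -0.6 [-0.56  0.6   0.15  2.   -0.16  0.55 -2.46]
[461, 201.3, 85] 3.67 [ 0.14  0.79 -0.96  1.98  0.88  0.86  0.78]
[461, 201.3, 85] 2.54 [-0.14  0.64 -0.48  1.99  0.49  0.63  0.03]
[560, -16, 180] 0.53 [ 0.08  0.53 -0.14  1.75  0.09  0.87 -1.14]
[560, -16, 180] 0 [-0.01  0.53 -0.01  1.75  0.    0.86 -1.59]
[560, -16, 180] -0.6 [-0.11  0.53  0.16  1.76 -0.11  0.86 -2.08]
[560, -16, 180] 3.67 [ 0.63  0.79 -1.15  1.73  0.79  1.16  1.35]
[560, -16, 180] 2.54 [ 0.38  0.6  -0.61  1.74  0.41  0.94  0.57]
[454, -245, 150] 0.53 [ 0.49  0.51 -0.06  1.9   0.04  0.73 -0.63]
[454, -245, 150] 0 [ 0.41  0.51  0.07  1.91 -0.05  0.73 -1.07]
[454, -245, 150] -0.6 [ 0.3   0.52  0.22  1.91 -0.17  0.73 -1.55]
[454, -245, 150] 3.67 [ 1.13  0.78 -1.15  1.89  0.83  1.05  1.73]
[454, -245, 150] 2.54 [ 0.81  0.56 -0.54  1.9   0.39  0.79  1.03]
3.9917 [460.97 201.3  199.98] [-0.16  0.45 -0.42  1.87  0.24  0.87 -1.74] [ 0.86  0.3  -0.23]
[283.67 212.95] [283.67 238.95] [283.66 185.57] [242.47 218.38]
```

View pics/w1.png

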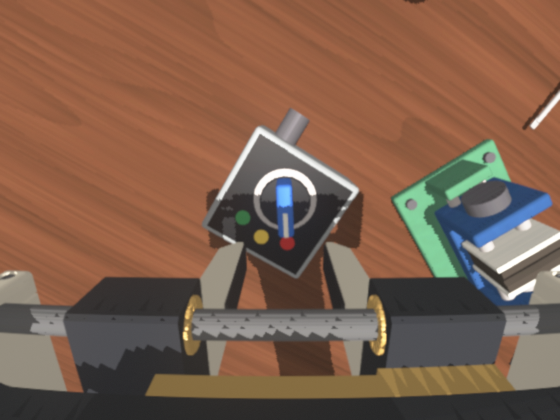

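The bar lies between (284,182) and (287,240), as predicted (within 1-2 px), with the stripe pointing at the red dot at (287,243). So the angle is about -0.57, and I can grip it and turn.

```bash
python3 - <<'E'
from h import *
p=[461,201.3,85]
env.servo_line(p,R(.57),v=120)
print(env.current_wrist_force()); env.move_gripper(5,25); print("gap",env.current_finger_gap(),env.current_wrist_force())
for y in np.linspace(.57,-.63,9)[1:]:
    env.servo_line(p,R(y),v=100); 
    print(round(y,2),env.current_time(),env.current_wrist_force(),env.current_torque())
env.move_gripper(45); env.servo_line([461,201.3,190],v=150)
C=cal("wrist"); save("wrist","w2.png"); print(env.current_time(),env.current_joints())
E
```

```text
[-0.03  0.33  0.61]
gap 13.873807704297604 [ 0.47 -0.31  1.91]
0.42 6.05 [ 0.11 -0.7   2.1 ] [-0.19 -0.03  0.05]
0.27 6.35 [ 0.07 -1.69  3.59] [-0.23 -0.   -0.02]
0.12 6.65 [-0.2  -1.56  4.73] [-0.31 -0.01 -0.09]
-0.03 6.95 [ 0.54 -1.48  4.42] [-0.33 -0.02 -0.01]
-0.18 7.25 [ 0.41 -1.7   5.82] [-0.32  0.    0.04]
-0.33 7.55 [-0.03 -1.21  4.84] [-0.34  0.05  0.01]
-0.48 7.85 [ 0.26 -0.34  5.25] [-0.36  0.08 -0.09]
-0.63 8.15 [ 0.66 -1.03  5.73] [-0.37  0.01  0.02]
9.7583 [-0.45  0.44 -0.    1.9   0.    0.81 -2.66]
```

View pics/w2.png

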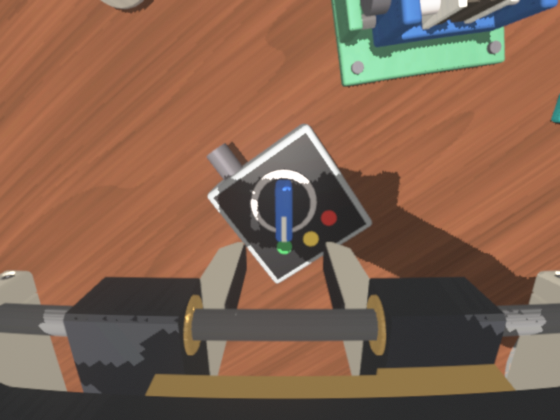

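The stripe now points at the green dot at (284,247), and the bar's column matches the TCP axis, so the wrist camera has little bias along jaw y. Next are close views of the brake and rack.

```bash
python3 - <<'E'
from h import *
ims=[]
for nm,p,y in(("brake",[533,-16,230],-.49),("rack",[454,-245,230],0.1)):
    env.move_to(p,R(y)); env.dwell(.3); C=cal("wrist"); np.save(nm+"C.npy",np.array(C,dtype=object),allow_pickle=True)
    im=env.snapshot("wrist"); print(env.current_ee_pos(),env.current_time(),proj(C,p[:2]+[118]),proj(C,p[:2]+[125]))
    c=cv2.resize(im[120:300,200:370],None,fx=2.33,fy=3.0*2.33/3,interpolation=cv2.INTER_CUBIC)
    for k in range(0,170,20): cv2.putText(c,str(200+k),(int(k*2.33),10),0,.3,(255,255,0),1); c[::3,int(k*2.33)]=255
    for k in range(0,180,20): cv2.putText(c,str(120+k),(0,int(k*2.33)+10),0,.3,(0,255,255),1); c[int(k*2.33),::3]=255
    ims.append(c); cv2.imwrite("pics/raw_%s.png"%nm,im[:,:,::-1])
cv2.imwrite("pics/br.png",np.hstack(ims)[:,:,::-1])
E
```

```text
[532.88 -14.94 229.89] 11.0333 [285.77 207.96] [285.8  210.23]
[ 454.49 -244.16  230.  ] 12.3417 [285.15 209.61] [285.16 211.9 ]
```

View pics/br.png

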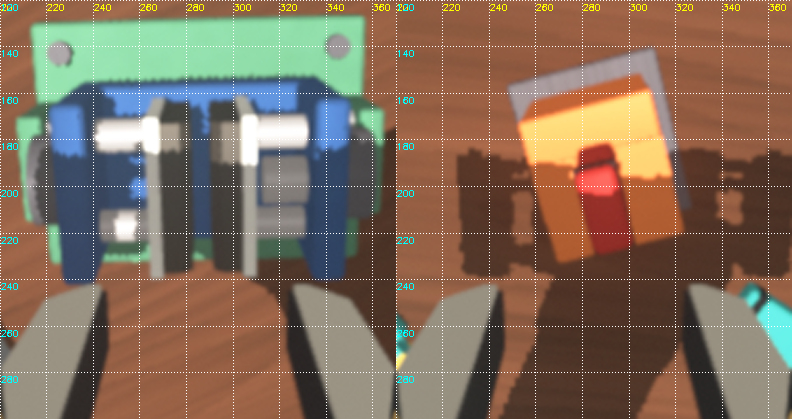

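```bash
python3 - <<'E'
from h import *
from scipy.optimize import least_squares
C=tuple(np.load("rackC.npy",allow_pickle=True)); B=tuple(np.load("brakeC.npy",allow_pickle=True))
px=np.array([(520,125),(650,90),(684,232),(558,262)],float); px=np.c_[200+(px[:,0]-396)/2.33,120+px[:,1]/2.33]
w=[onz(C,u,v,75) for u,v in px]; print(np.array(w)[:,:2])
print("sides",[np.linalg.norm(w[i]-w[(i+1)%4]) for i in range(4)])
def box(p,dx,dy,z):
    c,s=np.cos(p[2]),np.sin(p[2]); return [np.array([p[0]+c*a-s*b,p[1]+s*a+c*b,z]) for a,b in((dx,dy),(dx,-dy),(-dx,-dy),(-dx,dy))]
best=None
for a,b in((34,30),(30,34)):
    f=least_squares(lambda p:(np.array([proj(C,q) for q in box(p,a,b,75)])-px).ravel(),[454,-245,.3])
    print(a,b,f.x,f.cost)
    if best is None or f.cost<best[0]: best=(f.cost,f.x,a,b)
_,p,a,b=best; 
im=cv2.imread("pics/raw_rack.png"); s=6; o=(250,145)
c=cv2.resize(im[145:240,250:316],None,fx=s,fy=s,interpolation=cv2.INTER_CUBIC)
def dr(pts,col): cv2.polylines(c,[((np.array([proj(C,q) for q in pts])-o+.5)*s).astype(int)],True,col,1)
dr(box(p,a,b,75),(0,255,0))
h=(17,8) if a==34 else (8,17)
dr(box(p,*h,75),(255,255,0));dr(box(p,*h,125),(255,255,255))
im=cv2.imread("pics/raw_brake.png"); d=cv2.resize(im[145:240,252:318],None,fx=s,fy=s,interpolation=cv2.INTER_CUBIC)
for k in range(0,66,10): d[::4,k*s]=(0,255,255); cv2.putText(d,str(252+k),(k*s,10),0,.35,(0,255,255),1)
for k in range(5,95,10): d[k*s,::4]=(0,255,255); cv2.putText(d,str(145+k),(0,k*s),0,.35,(0,255,255),1)
cv2.imwrite("pics/ov.png",np.hstack([d,c]))
g=im.astype(int).sum(2)
for r in(195,205,215,225): print(r,g[r,258:314])
E
```

```text
[[ 475.6  -210.33]
 [ 496.44 -264.61]
 [ 434.37 -287.92]
 [ 414.05 -232.41]]
sides [np.float64(58.14052899625798), np.float64(66.31028861198448), np.float64(59.11795769117799), np.float64(65.39398566611916)]
34 30 [ 454.98 -248.85    0.36] 3.200611175736233
30 34 [ 455.23 -248.66    0.36] 56.51437399916663
195 [278 276 258 281 373 468 493 494 488 450 345 234 203 201 200 201 202 202
 202 195 195 195 194 196 212 233 240 243 243 240 239 227 203 194 189 189
 192 196 195 195 194 195 194 195 205 267 384 472 497 496 486 440 331 285
 327 375]
205 [286 274 296 325 345 417 479 497 495 487 429 280 199 196 194 195 195 195
 193 194 189 190 190 188 200 224 232 236 235 233 234 225 206 189 184 185
 184 189 187 190 191 188 184 186 193 237 352 465 493 495 488 440 327 263
 298 343]
215 [651 480 417 416 429 454 486 495 493 488 442 325 217 192 186 190 189 189
 189 189 186 182 187 186 189 211 228 231 230 231 228 224 209 184 177 179
 179 180 182 184 184 186 185 180 190 232 351 466 492 495 493 479 451 431
 429 429]
225 [255 255 253 262 322 419 473 493 497 493 467 382 248 189 185 185 185 187
 183 184 179 182 180 181 192 223 248 253 253 253 253 248 233 199 178 174
 172 175 181 181 179 176 179 177 183 230 353 468 496 499 493 443 335 261
 246 244]
```

View pics/ov.png

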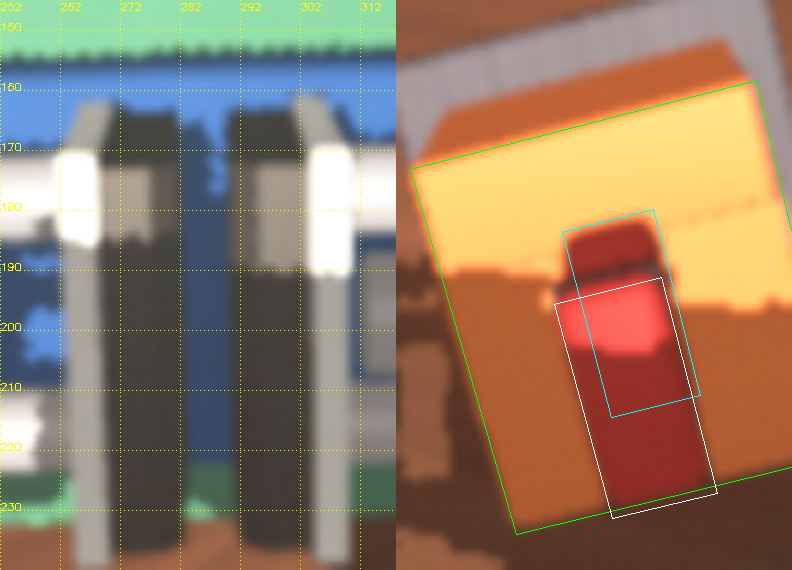

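```bash
python3 - <<'E'
from h import *
B=tuple(np.load("brakeC.npy",allow_pickle=True))
n=R(-.49)[:,1]
for z,pts in((118,[(286.0,165),(286.1,195),(286.5,210),(286.8,225),(287,235)]),(59,[(286.4,195),(286.6,205),(286.5,215),(286.8,225)])):
    w=np.array([onz(B,u,v,z) for u,v in pts]); d=w[-1]-w[0]; print(z,w[:,:2].tolist(),"yaw",np.arctan(d[1]/d[0]),"lat",(w-[533,-16,0])@n)
# pad ends rows
for e in((286,162),(287,237)): print(onz(B,*e,118))
# selector pose/hand check
for y in(.36,-.49): print(env.inverse_kinematics([455,-248.6,103],R(y)),env.inverse_kinematics([533,-16,160],R(y)))
E
```

```text
118 [[567.1261586298356, -34.24800710300039], [543.4683895030322, -21.8597890737882], [531.0003563881168, -15.687345790841022], [518.2087651442591, -9.253529103344576], [509.4642318976281, -4.855646415739194]] yaw -0.4714060493423519 lat [0.04 0.24 0.67 1.01 1.24]
59 [[530.0571528643363, -15.470687296250851], [519.9840193749823, -10.40585615557002], [509.8726446959998, -4.951378543358651], [499.3523417789056, 0.2163407895312588]] yaw -0.4723279897285874 lat [0.92 1.19 1.14 1.53]
[569.42 -35.46 118.  ]
[507.71  -3.93 118.  ]
[ 0.56  0.59 -0.16  1.94  0.15  0.62 -0.9 ] [ 0.13  0.53 -0.22  1.84  0.15  0.79 -1.37]
[ 0.45  0.58  0.    1.94 -0.    0.61 -1.6 ] [-0.    0.52 -0.01  1.85  0.01  0.77 -2.08]
```

Gap centre is about (534.4,-17.5) with yaw -0.472; the estimates at z=118 and z=59 agree to 0.3 mm. The gauge is at (455,-248.7) with yaw 0.36, and its projected handle matches the picture. I'll grasp it and lift.

```bash
python3 - <<'E'
from h import *
g=[455,-248.7]
env.servo_line(g+[190],R(.36),v=120); env.move_gripper(50)
hit=env.servo_line(g+[94],v=80,until_force=8); print(hit,env.current_ee_pos(),env.current_wrist_force())
env.move_gripper(10,30); print("gap",env.current_finger_gap(),env.current_wrist_force())
env.servo_line(g+[182],v=80); print(env.current_time(),env.current_ee_pos(),env.current_finger_gap(),env.current_wrist_force())
env.servo_line(g+[225],v=120); env.servo_line([534.4,-17.5,225],R(-.472),v=120); env.dwell(.3)
print(env.current_time(),env.current_ee_pos(),env.current_wrist_force(),env.current_finger_gap())
a=env.snapshot("scene")[110:270,240:360]; b=env.snapshot("side")[120:280,210:330]
cv2.imwrite("pics/ins.png",cv2.resize(np.hstack([a,b]),None,fx=3.3,fy=3.3,interpolation=cv2.INTER_CUBIC)[:,:,::-1])
for n in("scene","side"):
    C=cal(n); print(n,proj(C,[534.4,-17.5,146]),proj(C,[534.4,-17.5,118]))
E
```

```text
False [ 455.36 -248.87   94.47] [-0.9  -0.3  -0.23]
gap 16.069291956186653 [0.04 0.63 0.78]
16.4167 [ 454.57 -248.56  181.41] 15.841078930278103 [-0.48 -0.27 -1.73]
19.4083 [534.35 -17.73 225.02] [ 0.54 -0.2  -1.55] 16.207865799929664
scene [300.52 196.49] [300.24 206.79]
side [275.32 220.28] [275.64 230.11]
```

View pics/ins.png

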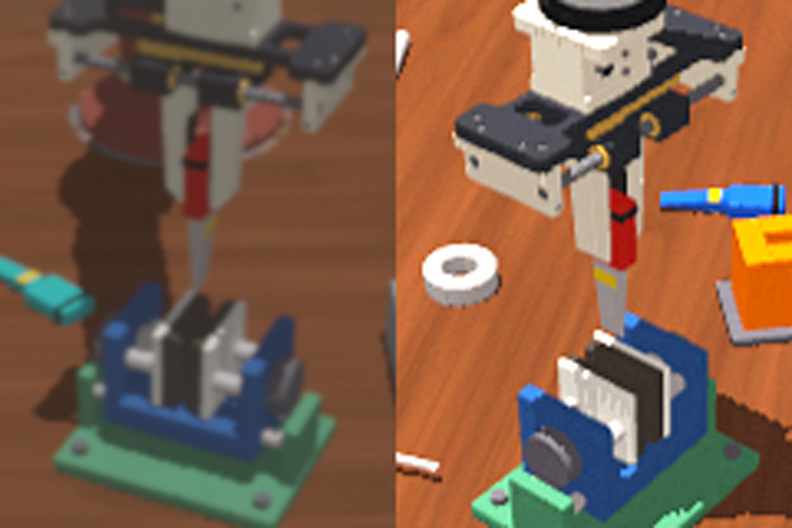

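The gauge is held upright above the gap. Its tip shows at (300.6,197.9) in the scene view and (275.5,221.5) in the side view, within about 1.5 px of prediction. Next I'll lower it slowly and watch the forces.

```bash
cat > ins.py <<'E'
from h import *
Rb=R(-.472); n=np.array([.4547,.8906,0]); off=79.5  # n = brake y (world +y side)
x=np.array([.8906,-.4547,0])
def F(k=8):
    f=[]
    for _ in range(k): f.append(env.current_wrist_force()); env.dwell(.03)
    return np.mean(f,0)
def go(d,lat=0,v=20,uf=None):
    p=np.array([534.4,-17.5,118-d+off])+lat*n
    return env.servo_line(p,Rb,v=v,until_force=uf)
def rep(f0,d):
    f=F()-f0; e=env.current_ee_pos()-np.array([534.4,-17.5,0])
    print("cmd",d,"depth %.1f lat %.2f x %.2f"%(118+off-e[2],e@n,e@x),"Fz %.2f Fn %.2f Fx %.2f"%(f[2],f@n,f@x),"M",env.current_torque(),"t",env.current_time()); return f
E
python3 - <<'E'
from ins import *
go(-10,v=60); f0=F(15); np.save("f0.npy",f0); print(f0)
for d in(10,25,32,36,40):
    if go(d,v=40 if d<30 else 20,uf=6): print("STOP")
    f=rep(f0,d)
    if abs(f@n)>4 or f[2]>5: break
E
```

```text
[-0.04 -0.16 -1.5 ]
cmd 10 depth 9.7 lat 0.09 x 0.16 Fz -0.17 Fn 0.23 Fx 0.04 M [0.11 0.04 0.02] t 21.3667
cmd 25 depth 24.8 lat 0.06 x 0.13 Fz 0.36 Fn 0.01 Fx 0.06 M [0.03 0.01 0.04] t 22.1583
cmd 32 depth 31.9 lat -0.01 x 0.03 Fz 0.17 Fn 0.22 Fx 0.24 M [ 0.1  -0.02 -0.01] t 22.925
cmd 36 depth 36.0 lat 0.09 x -0.08 Fz 0.11 Fn 0.73 Fx -0.28 M [ 0.27 -0.03 -0.02] t 23.5417
cmd 40 depth 40.0 lat 0.09 x 0.19 Fz -0.80 Fn 1.14 Fx 0.89 M [ 0.12 -0.33 -0.05] t 24.1583
```

```bash
python3 - <<'E'
from ins import *
f0=np.load("f0.npy"); lat=0.1
for d in(42,44,46,47):
    go(d,lat,v=15,uf=8); f=rep(f0,d)
    if abs(f@n)>4 or f[2]>8: break
env.dwell(.5); rep(f0,d); print(env.current_finger_gap())
e=env.current_ee_pos()
a=env.snapshot("scene")[110:270,240:360]; b=env.snapshot("side")[180:340,230:350]
cv2.imwrite("pics/fin.png",cv2.resize(np.hstack([a,b]),None,fx=3.3,fy=3.3,interpolation=cv2.INTER_CUBIC)[:,:,::-1])
c=env.snapshot("side")[285:380,245:335]; cv2.imwrite("pics/sel.png",cv2.resize(c,None,fx=3,fy=3)[:,:,::-1])
E
```

```text
cmd 42 depth 41.9 lat 0.14 x 0.16 Fz 1.18 Fn 0.53 Fx 0.50 M [ 0.13 -0.22 -0.01] t 24.7083
cmd 44 depth 43.9 lat 0.10 x 0.09 Fz 3.20 Fn 0.69 Fx 0.65 M [ 0.1  -0.16 -0.02] t 25.2583
cmd 46 depth 46.0 lat 0.12 x 0.11 Fz 3.68 Fn 0.65 Fx 0.79 M [ 0.13 -0.2   0.  ] t 25.8083
cmd 47 depth 46.9 lat 0.15 x 0.06 Fz 4.84 Fn 0.80 Fx 0.12 M [ 0.08 -0.13  0.03] t 26.325
cmd 47 depth 46.9 lat 0.09 x 0.07 Fz 5.68 Fn 0.41 Fx 0.37 M [ 0.16 -0.12 -0.01] t 27.0917
15.808501586297204
```

View pics/fin.png

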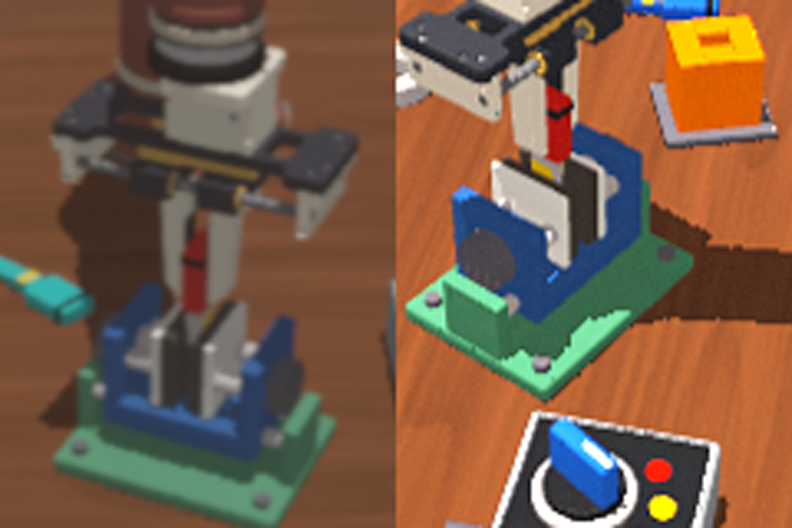

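The blade is between the pads with the yellow band at their tops, at (540,165) in the picture. Drag is about 5 N, side force is under 1 N, and the selector is on green. I'm handing the job in.

```bash
python3 -c "
from h import *
env.job_done(); print(env.current_time(),env.current_ee_pos(),env.current_wrist_force(),env.current_finger_gap())"
```

```text
the job is handed in; nothing more can be done
the job is handed in; nothing more can be done
```

The job is handed in at about 27 s of the 58 s allowed. The selector is on green and the arm is still holding the gauge snug between the pads. The hand-in gives no verdict, so these are my own last checks:

- **Selector:** I turned it from red to green. After letting go, the wrist camera showed the stripe on the green dot, and the final side view still had the bar in the green position.
- **Gauge position:** the tip is 46.9 mm below the pad tops, from the arm's own position reading. The yellow band sits at the pad tops, and the blade looked upright in both views.
- **Fit:** drag was 4.8–5.7 N. Net side force was about 0.4–0.8 N, so the blade is close to centred. The force on each pad can't be read directly; from the pad springs I estimate about 5 N each.
- **Grip:** set to 30 N, with the finger gap at 15.8 mm on the 16 mm handle. I had no direct reading of the grip force.
- **Bystanders:** the arm never worked near the jar, bearing or screwdriver, but I didn't measure their positions again at the end.

One small disagreement: before insertion the tip looked 1–1.5 px lower in both views than predicted, about 3 mm. If that is real, the depth is about 50 mm, still within 38–56 mm.

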